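Refit the field lens, spacer and diffuser in a microscope's lamp collar

TASK

Put the cleaned lamp optics back into the slotted collar on top of the microscope foot: first the field lens, domed side up as it lies, then the open spacer ring, then the flat diffuser on top. Lower each one all the way down onto what is below it before letting go, never dropping it in, so that all three lie flat and fully home, and leave the eyepiece, screwdriver and phone where they are.

Things in the scene. Friction and masses are not known exactly. Their poses are not given: they have to be found in the camera images.
- collar_seat (a point): Centre of the flat seat (47 mm across, 61 mm above the bench) at the bottom of the collar's bore (52.5 mm). z: up along the bore; y: through both finger slots. The collar is two upright dark steel quarter-round walls, 4.5 mm thick, on the +x and -x sides of this point, rising 34 mm above the seat, with a 1.5 mm bevel inside the top edge.
- collar_rim (a point): Centre of the collar's mouth, 34 mm above collar_seat (95 mm above the bench), same axes. Between the walls, on the +y and -y sides, are two finger slots 37 mm wide, open at the top and outward, cut down to the collar's round body (69 mm across), 4 mm below the seat: fingers holding a ring across the y direction can go down with it to the seat.
- foot: White microscope foot, fixed, turned anew each time; 255 mm (x) by 160 mm (y), top 45 mm above the bench, arm unbolted. It carries the collar. Origin on the bench directly below collar_seat, axes as there; the foot reaches 125 mm from it to -x, 130 mm to +x. Highest thing besides the collar: arm pad with dowel, 63 to 125 mm to +x, up to 61 mm above the bench.
- mat: Blue bench mat, fixed, 250 x 270 mm, 3 mm thick, on which the three optics lie at the start, in any order. Origin at the centre of its underside.
- lens_center (a point): Field lens: clear convex glass in a round aluminium cell. Outside diameter 50 mm, rim 12 mm high; the glass dome (35 mm across) rises 4 mm above the rim. Point on its axis, half-way up the rim (6 mm above its underside); z points to the domed side, up at the start. 55 g. Goes in first, straight on the seat: there this point is 6 mm above collar_seat.
- lens: The same field lens; origin at the centre of its flat underside.
- spacer_center (a point): Spacer: plain open aluminium ring, outside diameter 50 mm, hole 41 mm, 12 mm high, same either way up. Point at its centre, 6 mm above its underside. 25 g. Goes in second, on the rim of the lens cell, around the dome: there this point is 18 mm above collar_seat.
- spacer: The same spacer; origin at the centre of its underside.
- diffuser_center (a point): Diffuser: flat opal white glass in an aluminium rim, a disc 50 mm in diameter and 8 mm thick. Point at its centre, 4 mm above its underside. 35 g. Goes in last, on the spacer: there this point is 28 mm above collar_seat and its top is 2 mm below the collar's rim.
- diffuser: The same diffuser; origin at the centre of its underside.
- eyepiece_mid (a point): Bystander: black and steel microscope eyepiece standing on the bench, 41 mm in diameter, 56 mm high; point at mid-height. Not to be moved.
- screwdriver_grip (a point): Bystander: screwdriver, 160 mm long, lying on the bench; point on its handle. Not to be moved.
- phone: Bystander: mobile phone lying flat, 75 x 155 x 9 mm; origin at the centre of its underside. Not to be moved.
Mind the look-alikes: they are no part of the job. Leave any orange or yellow look-alike of the diffuser alone.

How it is judged:
By the outcome, as a careful person would: the job done as asked, in the order asked, and still so for the second after the job is handed in, with the robot touching nothing.
It also fails if it takes over 69 s, if anything falls off the work surface, if the arm or the gripper's body presses on something with over 40 N, if the wrist force passes 120 N, or if a joint passes its speed limit or range.

ROBOT

A 6-joint arm with a two-finger parallel gripper is mounted at the origin on the work surface. World frame = base frame: x ahead of the robot, y to its left, z up, the work surface at z = 0. Lengths are in m, angles in rad, forces in N, time in s.
With the tool pointing down it reaches from about 0.4 to 0.925 m from the base axis. Payload 12.5 kg.
Tool frame: the origin (TCP) lies at the very end of the fingers, on their centre line; the grasp point (between the pads) lies 19 mm behind it; z points along the fingers, y is the line along which they close (so a half turn about z gives the same grasp; the last joint's range is limited). The gripper opens to 95 mm and grips with 3 to 60 N. Pads are 20 mm wide; open, the fingers measure 119 mm over their backs; the gripper's body (75 mm by 180 mm) begins 59 mm behind the grasp point.
Start: joints at [-1.437, 0.491, 1.559, -0, 1.092, -0.106], TCP at [0.148, -0.607, 0.215] pointing down, gripper open.
Joint ranges: [-3.1, 3.1], [-0.84, 2.19], [0.05, 2.79], [-1.13, 4.28], [0.06, 2.93], [-2.69, 2.69]. Speed limits (rad/s): [2.22, 2.22, 2.79, 3.14, 3.14, 3.14].

INTERFACE

Orientations are given as a unit quaternion [w, x, y, z].
In Python, from bench import readout, cams, hand_in gives the robot as it stands.
- The arm moves only by the shell command python3 -m creep 'ROWS' [FORCE]. ROWS is JSON, a list of rows, each an object of numbers: "tx", "ty", "tz": the shift along the tool's x, y, z in m; "rx", "ry", "rz": the turn, a rotation vector about the tool's x, y, z in rad; "gripper": the closure, from 0 (fully open) to 1 (shut). In form: [{"tx": .., "ty": .., "tz": .., "rx": .., "ry": .., "rz": .., "gripper": ..}, ...]. A call has 1 to 20 rows; each row is the pose to reach, as a shift and turn from the pose commanded when the call began, along the tool's axes at that moment; what a row does not reach only later rows make up. A row lasts 1/10 s, in which the tool goes at most 50 mm and 8.59 degrees, less where a joint would pass 70% of its speed; a pose out of reach is approached as far as the arm can. A call with a gripper value outside its range is refused whole. The fingers move at their own pace and stop on an object; FORCE is the grip in N (left out, the last holds). Time passes only in rows, so rows that repeat a pose let the fingers close. It gives the time, the measured TCP pose, the force, the opening and the grip force at its end, in the units of the state.
- readout.state(): the state, without advancing time (a new reading comes with each control period).
- cams.read_camera(name): name is "scene" or "top"; returns a dict with "color" (384x512x3 uint8, red, green, blue), "mtx" (3x3 intrinsics, pixels), "camera_from_world" (4x4, takes a point from world to camera coordinates). Camera axes: x right, y up, looking along -z (the intrinsics and any distortion apply to the point x, -y, -z); pixel columns grow to the right and rows downward; lengths in m; the calibration is good to about 2 mm. A picture is of the moment at which its call begins. There is no depth.
- hand_in(): hands the job in; it is judged then, once.
The state is a dict: "t": time; "qpos": joint angles; "dq": joint speeds; "effort": joint torques, N m; "eef_pos": TCP position; "eef_rot": TCP orientation; "contact_force": force on the tool from outside, world axes, zero at the start; "torque": the same for the moment, N m; "gripper_width": finger opening in m; "finger_force": force on a finger pad.
Only numpy, scipy, OpenCV 4.12 (cv2) and the standard library are available. Lean on these libraries where they do the work, as an engineer would, in place of code of your own. Each camera call takes 0.05 s, during which the arm holds its last target. There are 200 camera calls.

## Working session

There is one attempt and no reset: what is moved stays moved. The work goes in short steps, Python scripts to look and compute and a shell command to move; the robot and the scene stay as the last step left them, time stands still between calls to the robot, and variables do not carry over. Pictures are saved under pics/ and viewed, at most 10 in all, crops included, and the job is handed in when it is done.

```bash
ls; mkdir -p pics; python3 - <<'E'
from bench import readout, cams
import cv2,numpy as np,pickle
s=readout.state();print({k:np.round(v,3) for k,v in s.items()})
d={}
for n in("scene","top"):
    c=cams.read_camera(n);d[n]=c;print(n,c["mtx"],c["camera_from_world"],[k for k in c])
    cv2.imwrite(f"pics/{n}0.png",cv2.resize(c["color"][:,:,::-1],(800,600),interpolation=cv2.INTER_CUBIC))
pickle.dump(d,open("c0.pkl","wb"))
E
```

```text
pics
{'t': np.float64(0.0), 'qpos': array([-1.437,  0.492,  1.559, -0.   ,  1.092, -0.106]), 'dq': array([ 0.001,  0.001,  0.   ,  0.001, -0.001,  0.001]), 'effort': array([ 4.0000e-03, -6.1264e+01, -2.5818e+01,  6.9000e-02,  4.8000e-02,
       -0.0000e+00]), 'eef_pos': array([ 0.148, -0.607,  0.214]), 'eef_rot': array([-0.001,  0.993,  0.12 , -0.   ]), 'contact_force': array([ 0.314, -0.17 ,  0.944]), 'torque': array([ 0.008, -0.028, -0.075]), 'finger_force': np.float64(0.0), 'gripper_width': np.float64(0.095)}
scene [[373.60146263   0.         253.73443058]
 [  0.         373.60146263 192.17735472]
 [  0.           0.           1.        ]] [[-0.49561438  0.86844681 -0.01290411  0.25074271]
 [-0.72703183 -0.40669031  0.55319771  0.34142619]
 [ 0.47517481  0.28355444  0.83295004 -1.32276955]
 [ 0.          0.          0.          1.        ]] ['color', 'mtx', 'camera_from_world']
top [[423.62219373   0.         254.7164828 ]
 [  0.         423.62219373 189.85054114]
 [  0.           0.           1.        ]] [[-0.02970124 -0.99954026  0.00609219  0.01029682]
 [ 0.99797553 -0.02931073  0.05644227 -0.53596281]
 [-0.05623775  0.00775626  0.99838728 -1.1856837 ]
 [ 0.          0.          0.          1.        ]] ['color', 'mtx', 'camera_from_world']
```

View pics/top0.png

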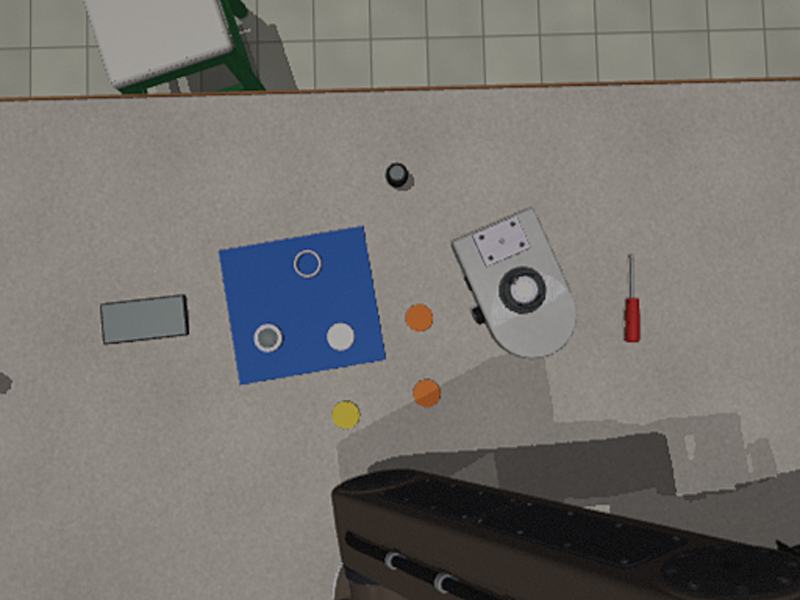

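View pics/scene0.png

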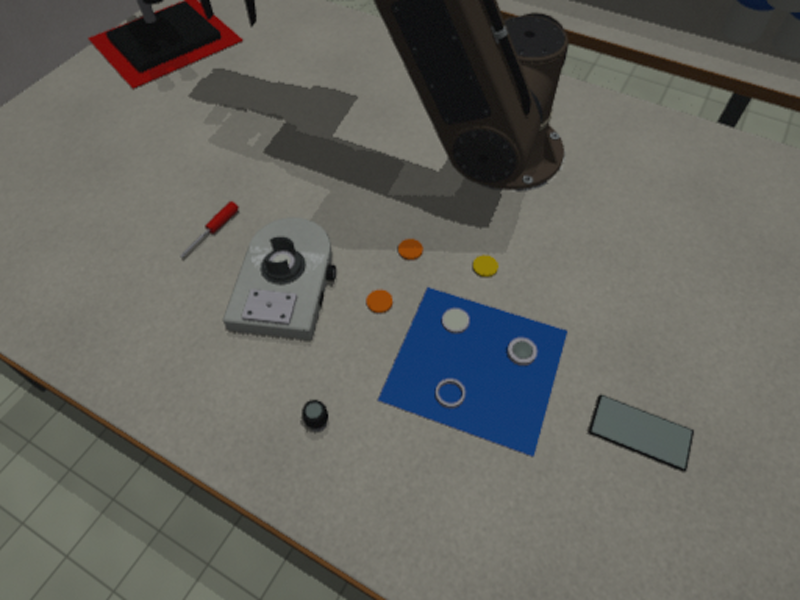

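The top view shows the lens at (267,338), the spacer at (307,263), the diffuser at (340,337) and the collar at (522,290), with the arm pad toward (500,240). Next I'll enlarge the collar and measure the optics by contour.

```bash
cat > h.py <<'E'
import numpy as np,cv2
def ray(c,uv,z):
    K,T=c["mtx"],c["camera_from_world"];R,t=T[:3,:3],T[:3,3]
    d=np.linalg.inv(K)@[uv[0],uv[1],1];d=R.T@(d*[1,-1,-1]);o=-R.T@t
    return o+d*(z-o[2])/d[2]
def proj(c,p):
    T=c["camera_from_world"];q=(T[:3,:3]@np.asarray(p)+T[:3,3])*[1,-1,-1];q=c["mtx"]@q;return q[:2]/q[2]
E
python3 - <<'E'
import pickle,cv2,numpy as np
from h import *
d=pickle.load(open("c0.pkl","rb"))
for n,reg in(("top",(135,140,250,250)),("scene",(240,180,370,300))):
    c=d[n];x0,y0,x1,y1=reg;S=6
    im=cv2.resize(c["color"][y0:y1,x0:x1],None,fx=S,fy=S,interpolation=cv2.INTER_CUBIC)
    h=cv2.cvtColor(im,cv2.COLOR_RGB2HSV)
    blue=((h[:,:,0]>95)&(h[:,:,0]<130)&(h[:,:,1]>110)).astype(np.uint8)
    cs,_=cv2.findContours(blue,cv2.RETR_EXTERNAL,cv2.CHAIN_APPROX_NONE)
    m=max(cs,key=cv2.contourArea);hull=np.zeros_like(blue);cv2.drawContours(hull,[cv2.convexHull(m)],-1,1,-1)
    hull=cv2.erode(hull,np.ones((13,13)))
    cs,_=cv2.findContours(hull&(1-blue),cv2.RETR_EXTERNAL,cv2.CHAIN_APPROX_NONE)
    for k in cs:
        if cv2.contourArea(k)<1000: continue
        e=cv2.fitEllipse(k);uv=(np.array(e[0])+.5)/S-.5+[x0,y0]
        print(n,uv.round(2),np.round(np.array(e[1])/S,2),[ray(c,uv,z).round(4) for z in(.009,.015)])
a=cv2.resize(d["top"]["color"][130:235,285:375],(514,600),interpolation=cv2.INTER_CUBIC)
b=cv2.resize(d["scene"]["color"][135:220,140:220],(565,600),interpolation=cv2.INTER_CUBIC)
cv2.imwrite("pics/colt.png",a[:,:,::-1]);cv2.imwrite("pics/cols.png",b[:,:,::-1])
E
```

```text
top [171.23 215.9 ] [18.43 18.74] [array([0.4694, 0.2333, 0.009 ]), array([0.4694, 0.2321, 0.015 ])]
top [217.65 215.06] [18.02 18.15] [array([0.4678, 0.1017, 0.009 ]), array([0.4678, 0.1012, 0.015 ])]
top [196.47 168.39] [18.01 18.2 ] [array([0.6026, 0.1588, 0.009 ]), array([0.6019, 0.158 , 0.015 ])]
scene [287.76 251.09] [18.8  19.35] [array([0.6016, 0.158 , 0.009 ]), array([0.6043, 0.1589, 0.015 ])]
scene [333.77 224.34] [17.69 19.24] [array([0.4683, 0.232 , 0.009 ]), array([0.4718, 0.2324, 0.015 ])]
scene [291.18 204.61] [16.   17.91] [array([0.4684, 0.1015, 0.009 ]), array([0.4719, 0.1028, 0.015 ])]
```

View pics/colt.png

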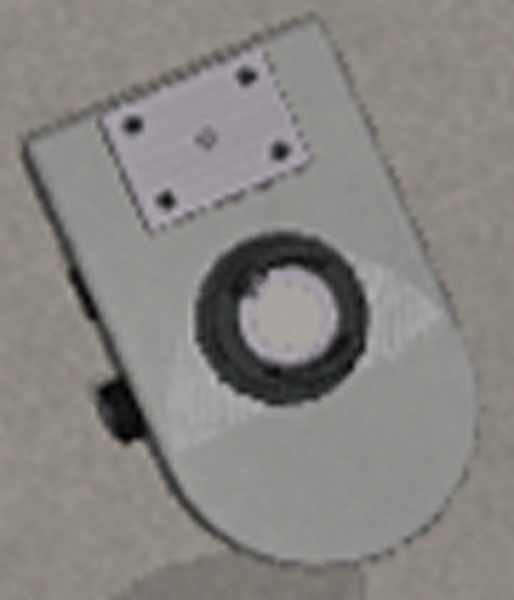

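View pics/cols.png

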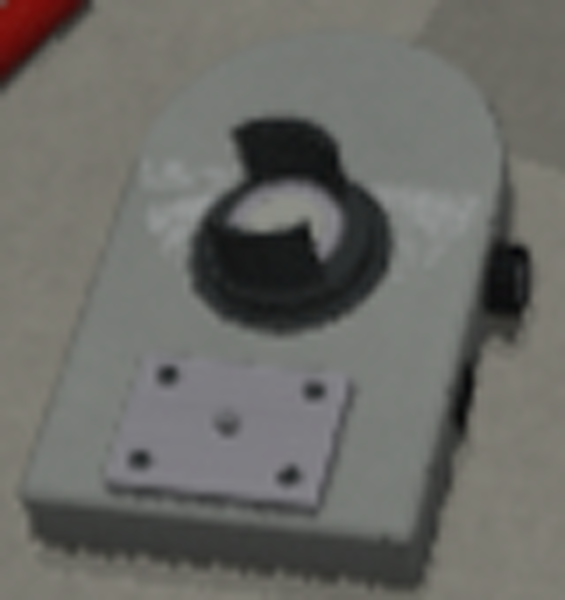

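The collar's body circle centre is about (284,318) in the top crop, and the pad with its dowel at (207,138) marks +x. I'll fit a collar silhouette in both cameras, and get the yaw from the pad holes.

```bash
cat >> h.py <<'E'
from scipy.optimize import minimize
def collar(c,reg,p,S):
    x,y,w=p;x0,y0,x1,y1=reg;m=np.zeros(((y1-y0)*S,(x1-x0)*S),np.uint8);cs,sn=np.cos(w),np.sin(w)
    def P(q,z):
        q=np.atleast_2d(q);W=np.c_[x+cs*q[:,0]-sn*q[:,1],y+sn*q[:,0]+cs*q[:,1],np.full(len(q),z)]
        return np.array([(proj(c,k)-[x0,y0]+.5)*S-.5 for k in W])
    def fill(pts,v): cv2.fillConvexPoly(m,cv2.convexHull((pts*16).astype(np.int32)),v,cv2.LINE_8,4)
    a=np.linspace(0,2*np.pi,73);circ=lambda r:np.c_[np.cos(a),np.sin(a)]*r
    fill(np.r_[P(circ(.0345),.045),P(circ(.0345),.057)],255);fill(P(circ(.0235),.061),0)
    for s in(1,-1):
        b=np.linspace(-.8,.8,13);o=[]
        for r in(.02625,.03075):
            t=np.arccos(.0185/r)*b/.8;o.append(np.c_[s*np.cos(t),s*np.sin(t)]*r)
        for i in range(12):
            q=np.r_[o[0][i:i+2],o[1][i:i+2]];fill(np.r_[P(q,.057),P(q,.095)],255)
    return m
E
cat > fit.py <<'E'
import pickle
from h import *
d=pickle.load(open("c0.pkl","rb"))
T=d["top"]
H=[ray(T,np.array([285,130])+(np.array(q)+.5)/5.7143-.5,.061) for q in((133,124),(247,76),(280,151),(166,201),(207,138),(284,318))]
print(np.round(H,4)); v=[H[1]-H[2],H[0]-H[3],H[4]-H[5]];print([np.degrees(np.arctan2(k[1],k[0])).round(1) for k in v])
v=[H[1]-H[0],H[2]-H[3]];print([np.degrees(np.arctan2(k[1],k[0])).round(1)+90 for k in v])
S=6
for n,reg in(("top",(315,165,355,205)),("scene",(162,147,202,187))):
    x0,y0,x1,y1=reg;c=d[n]
    im=cv2.cvtColor(cv2.resize(c["color"][y0:y1,x0:x1],None,fx=S,fy=S,interpolation=cv2.INTER_CUBIC),cv2.COLOR_RGB2GRAY)
    D=cv2.GaussianBlur(((im<105)*255).astype(np.uint8),(0,0),3).astype(float)
    f=lambda q:np.mean((cv2.GaussianBlur(collar(c,reg,q/[1e3,1e3,57.3],S),(0,0),3)-D)**2)
    best=min((minimize(f,[h0[0]*1e3+dx,h0[1]*1e3+dy,w0],method="Nelder-Mead",options=dict(initial_simplex=np.array([h0[0]*1e3+dx,h0[1]*1e3+dy,w0])+[[0,0,0],[3,0,0],[0,3,0],[0,0,8]])) for h0 in[H[5]] for dx,dy in((0,0),(-3,3)) for w0 in(15,25,35)),key=lambda r:r.fun)
    print(n,best.x.round(2),best.fun.round(1))
    cv2.imwrite(f"pics/fit_{n}.png",np.hstack([cv2.cvtColor(im,cv2.COLOR_GRAY2BGR),np.dstack([im,collar(c,reg,best.x/[1e3,1e3,57.3],S),D.astype(np.uint8)])]))
E
python3 fit.py; python3 -c "
import cv2,numpy as np;cv2.imwrite('pics/fit.png',np.vstack([cv2.imread('pics/fit_top.png'),cv2.imread('pics/fit_scene.png')]))"
```

```text
[[ 0.635  -0.154   0.061 ]
 [ 0.6567 -0.2097  0.061 ]
 [ 0.62   -0.2241  0.061 ]
 [ 0.5975 -0.1685  0.061 ]
 [ 0.6273 -0.1893  0.061 ]
 [ 0.5397 -0.2228  0.061 ]]
[np.float64(21.4), np.float64(21.0), np.float64(20.9)]
[np.float64(21.200000000000003), np.float64(22.0)]
top [ 540.65 -224.67   31.18] 5987.6
scene [ 542.67 -223.05   16.26] 3761.3
```

View pics/fit.png

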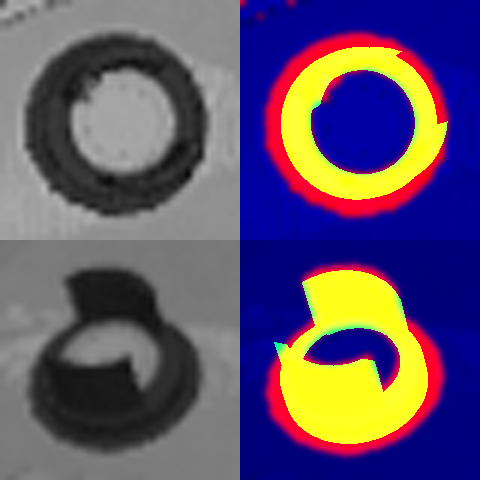

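The silhouette matches apart from a wider base flange, about 80 mm across, and the yaw is about 21.3°. I'll refit with the flange radius free and the yaw fixed.

```bash
sed -i 's/x,y,w=p;/x,y,w,rb=p;/; s/fill(np.r_\[P(circ(.0345),.045)/fill(P(circ(rb),.048),255);&/' h.py
sed -i "s/q\/\[1e3,1e3,57.3\]/[q[0]\/1e3,q[1]\/1e3,21.3\/57.3,q[2]\/1e3]/; s/best.x\/\[1e3,1e3,57.3\]/[best.x[0]\/1e3,best.x[1]\/1e3,21.3\/57.3,best.x[2]\/1e3]/; s/(15,25,35)/(39,42)/; s/\[0,0,8\]/[0,0,2]/" fit.py
python3 fit.py|tail -2; python3 -c "
import cv2,numpy as np;cv2.imwrite('pics/fit2.png',np.vstack([cv2.imread('pics/fit_top.png'),cv2.imread('pics/fit_scene.png')]))"
```

```text
top [ 540.51 -224.61   41.85] 183.5
scene [ 541.78 -223.89   42.97] 482.6
```

View pics/fit2.png

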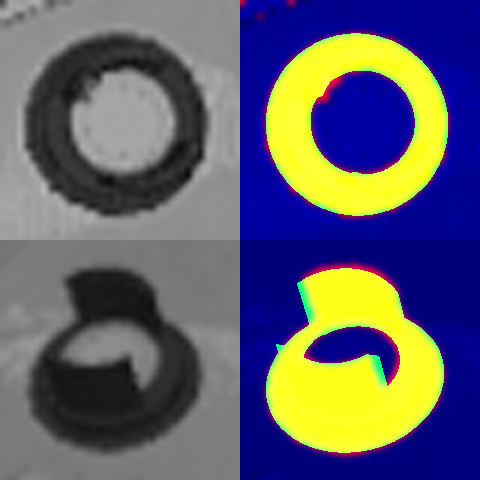

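The collar is at (0.541, -0.224) with yaw 21.3°, and the two cameras agree to about 1 mm. The lens is at (0.469, 0.2325), the diffuser at (0.468, 0.1015) and the spacer at (0.602, 0.158).

I'll centre each optic with two perpendicular squeezes, then carry it to the collar.

```bash
cat > go.py <<'E'
# go.py "x y z psi_deg" ... : rows from current pose
import sys,numpy as np
from scipy.spatial.transform import Rotation as Ro
from bench import readout
s=readout.state();q=s["eef_rot"];R0=Ro.from_quat(q,scalar_first=True);p0=s["eef_pos"]
print("t",round(float(s["t"]),2),p0.round(4),"q",s["qpos"].round(2))
for a in sys.argv[1:]:
    x,y,z,w=map(float,a.split());w=np.radians(w)
    Rt=Ro.from_matrix(np.array([[np.cos(w),np.sin(w),0],[np.sin(w),-np.cos(w),0],[0,0,-1]]))
    print(R0.inv().apply(np.array([x,y,z])-p0).round(4),(R0.inv()*Rt).as_rotvec().round(4))
E
python3 go.py "0.42 -0.30 0.2 50" "0.5 0.1 0.15 111.3" "0.469 0.2325 0.08 111.3"
```

```text
t 0.1 [ 0.1485 -0.6069  0.2141] q [-1.44  0.49  1.56  0.    1.09 -0.11]
[ 0.3367 -0.2336  0.0144] [-9.000e-04 -4.000e-04 -6.328e-01]
[ 0.5094 -0.6031  0.0648] [-6.0000e-04 -9.0000e-04 -1.7027e+00]
[ 0.5107 -0.7391  0.1349] [-6.0000e-04 -9.0000e-04 -1.7027e+00]
```

```bash
python3 -m creep '[{"tx":0.337,"ty":-0.234,"tz":0.014,"rz":-0.633},{"tx":0.337,"ty":-0.234,"tz":0.014,"rz":-0.633},{"tx":0.337,"ty":-0.234,"tz":0.014,"rz":-0.633},{"tx":0.337,"ty":-0.234,"tz":0.014,"rz":-0.633},{"tx":0.337,"ty":-0.234,"tz":0.014,"rz":-0.633},{"tx":0.337,"ty":-0.234,"tz":0.014,"rz":-0.633},{"tx":0.337,"ty":-0.234,"tz":0.014,"rz":-0.633},{"tx":0.337,"ty":-0.234,"tz":0.014,"rz":-0.633},{"tx":0.337,"ty":-0.234,"tz":0.014,"rz":-0.633},{"tx":0.509,"ty":-0.603,"tz":0.065,"rz":-1.703},{"tx":0.509,"ty":-0.603,"tz":0.065,"rz":-1.703},{"tx":0.509,"ty":-0.603,"tz":0.065,"rz":-1.703},{"tx":0.509,"ty":-0.603,"tz":0.065,"rz":-1.703},{"tx":0.509,"ty":-0.603,"tz":0.065,"rz":-1.703},{"tx":0.509,"ty":-0.603,"tz":0.065,"rz":-1.703},{"tx":0.509,"ty":-0.603,"tz":0.065,"rz":-1.703},{"tx":0.511,"ty":-0.739,"tz":0.135,"rz":-1.703},{"tx":0.511,"ty":-0.739,"tz":0.135,"rz":-1.703},{"tx":0.511,"ty":-0.739,"tz":0.135,"rz":-1.703},{"tx":0.511,"ty":-0.739,"tz":0.135,"rz":-1.703}]'; python3 go.py "0.469 0.2325 0.04 111.3" "0.469 0.2325 0.0045 111.3"
```

```text
t 0.1 [ 0.1485 -0.6069  0.2141] q [-1.44  0.49  1.56  0.    1.09 -0.11]
[ 0.5107 -0.7391  0.1749] [-6.0000e-04 -9.0000e-04 -1.7027e+00]
[ 0.5107 -0.739   0.2104] [-6.0000e-04 -9.0000e-04 -1.7027e+00]invalid input at $[0]: expected keys tx, ty, tz, rx, ry, rz, gripper
```

```bash
python3 -m creep '[{"tx":0.337,"ty":-0.234,"tz":0.014,"rx":0,"ry":0,"rz":-0.633,"gripper":0},{"tx":0.337,"ty":-0.234,"tz":0.014,"rx":0,"ry":0,"rz":-0.633,"gripper":0},{"tx":0.337,"ty":-0.234,"tz":0.014,"rx":0,"ry":0,"rz":-0.633,"gripper":0},{"tx":0.337,"ty":-0.234,"tz":0.014,"rx":0,"ry":0,"rz":-0.633,"gripper":0},{"tx":0.337,"ty":-0.234,"tz":0.014,"rx":0,"ry":0,"rz":-0.633,"gripper":0},{"tx":0.337,"ty":-0.234,"tz":0.014,"rx":0,"ry":0,"rz":-0.633,"gripper":0},{"tx":0.337,"ty":-0.234,"tz":0.014,"rx":0,"ry":0,"rz":-0.633,"gripper":0},{"tx":0.337,"ty":-0.234,"tz":0.014,"rx":0,"ry":0,"rz":-0.633,"gripper":0},{"tx":0.337,"ty":-0.234,"tz":0.014,"rx":0,"ry":0,"rz":-0.633,"gripper":0},{"tx":0.509,"ty":-0.603,"tz":0.065,"rx":0,"ry":0,"rz":-1.703,"gripper":0},{"tx":0.509,"ty":-0.603,"tz":0.065,"rx":0,"ry":0,"rz":-1.703,"gripper":0},{"tx":0.509,"ty":-0.603,"tz":0.065,"rx":0,"ry":0,"rz":-1.703,"gripper":0},{"tx":0.509,"ty":-0.603,"tz":0.065,"rx":0,"ry":0,"rz":-1.703,"gripper":0},{"tx":0.509,"ty":-0.603,"tz":0.065,"rx":0,"ry":0,"rz":-1.703,"gripper":0},{"tx":0.509,"ty":-0.603,"tz":0.065,"rx":0,"ry":0,"rz":-1.703,"gripper":0},{"tx":0.511,"ty":-0.739,"tz":0.135,"rx":0,"ry":0,"rz":-1.703,"gripper":0},{"tx":0.511,"ty":-0.739,"tz":0.135,"rx":0,"ry":0,"rz":-1.703,"gripper":0},{"tx":0.511,"ty":-0.739,"tz":0.135,"rx":0,"ry":0,"rz":-1.703,"gripper":0},{"tx":0.511,"ty":-0.739,"tz":0.135,"rx":0,"ry":0,"rz":-1.703,"gripper":0},{"tx":0.511,"ty":-0.739,"tz":0.135,"rx":0,"ry":0,"rz":-1.703,"gripper":0}]'; python3 go.py "0.469 0.2325 0.04 111.3" "0.469 0.2325 0.0045 111.3"
```

```text
t: 2.1
eef_pos: [0.4693, 0.2295, 0.0802]
eef_rot: [0.0, 0.564, 0.826, -0.0]
contact_force: [0.9, -0.1, 0.1]
gripper_width: 0.0951
finger_force: 0.0
t 2.1 [0.4693 0.2295 0.0802] q [ 0.33  0.53  1.94 -0.    0.67 -0.04]
[0.0029 0.0008 0.0402] [-0.0001  0.0002 -0.0001]
[0.0029 0.0008 0.0757] [-0.0001  0.0002 -0.0001]
```

```bash
python3 -m creep '[{"tx":0,"ty":0,"tz":0.025,"rx":0,"ry":0,"rz":0,"gripper":0},{"tx":0,"ty":0,"tz":0.05,"rx":0,"ry":0,"rz":0,"gripper":0},{"tx":0,"ty":0,"tz":0.05,"rx":0,"ry":0,"rz":0,"gripper":0},{"tx":0,"ty":0,"tz":0.05,"rx":0,"ry":0,"rz":0,"gripper":0}]'; python3 go.py "0.469 0.2325 0.0045 111.3" "0.469 0.2325 0.0045 21.3"
```

```text
t: 2.5
eef_pos: [0.4696, 0.2276, 0.0311]
eef_rot: [-0.0, 0.564, 0.826, -0.0]
contact_force: [-0.3, 0.0, 0.1]
gripper_width: 0.0953
finger_force: 0.0
t 2.5 [0.4696 0.2276 0.0311] q [ 0.32  0.62  1.97 -0.    0.55 -0.05]
[0.0048 0.0012 0.0266] [-0.0011  0.0001 -0.0003]
[0.0048 0.0012 0.0266] [-8.0000e-04  9.0000e-04  1.5705e+00]
```

```bash
python3 -m creep '[{"tx":0.0048,"ty":0.0012,"tz":0.01,"rx":0.001,"ry":0,"rz":0,"gripper":0},{"tx":0.0048,"ty":0.0012,"tz":0.0265,"rx":0.001,"ry":0,"rz":0,"gripper":0},{"tx":0.0048,"ty":0.0012,"tz":0.0265,"rx":0.001,"ry":0,"rz":0,"gripper":0.3},{"tx":0.0048,"ty":0.0012,"tz":0.0265,"rx":0.001,"ry":0,"rz":0,"gripper":0.6},{"tx":0.0048,"ty":0.0012,"tz":0.0265,"rx":0.001,"ry":0,"rz":0,"gripper":0.6},{"tx":0.0048,"ty":0.0012,"tz":0.0265,"rx":0.001,"ry":0,"rz":0,"gripper":0.6},{"tx":0.0048,"ty":0.0012,"tz":0.0265,"rx":0.001,"ry":0,"rz":0,"gripper":0.6},{"tx":0.0048,"ty":0.0012,"tz":0.0265,"rx":0.001,"ry":0,"rz":0,"gripper":0.6}]' 5; python3 go.py "0.469 0.2325 0.0045 21.3"
```

```text
t: 3.3
eef_pos: [0.4689, 0.233, 0.0047]
eef_rot: [-0.0, 0.564, 0.826, -0.0]
contact_force: [-0.3, -0.0, 0.2]
gripper_width: 0.0528
finger_force: 0.0
t 3.3 [0.4689 0.233  0.0047] q [ 0.33  0.66  1.98 -0.    0.5  -0.04]
[-0.0005 -0.0001  0.0002] [-5.000e-04  7.000e-04  1.571e+00]
```

```bash
python3 -m creep '[{"tx":0,"ty":0,"tz":0,"rx":0,"ry":0,"rz":0,"gripper":0.6},{"tx":0,"ty":0,"tz":0,"rx":0,"ry":0,"rz":0,"gripper":0.6},{"tx":0,"ty":0,"tz":0,"rx":0,"ry":0,"rz":0,"gripper":0.6}]' 5;  python3 -m creep '[{"tx":0,"ty":0,"tz":0,"rx":0,"ry":0,"rz":0,"gripper":0.2},{"tx":0,"ty":0,"tz":0,"rx":0,"ry":0,"rz":0,"gripper":0.2},{"tx":0,"ty":0,"tz":0,"rx":0,"ry":0,"rz":1.571,"gripper":0.2},{"tx":0,"ty":0,"tz":0,"rx":0,"ry":0,"rz":1.571,"gripper":0.2},{"tx":0,"ty":0,"tz":0,"rx":0,"ry":0,"rz":1.571,"gripper":0.2},{"tx":0,"ty":0,"tz":0,"rx":0,"ry":0,"rz":1.571,"gripper":0.2},{"tx":0,"ty":0,"tz":0,"rx":0,"ry":0,"rz":1.571,"gripper":0.2},{"tx":0,"ty":0,"tz":0,"rx":0,"ry":0,"rz":1.571,"gripper":0.2},{"tx":0,"ty":0,"tz":0,"rx":0,"ry":0,"rz":1.571,"gripper":0.2},{"tx":0,"ty":0,"tz":0,"rx":0,"ry":0,"rz":1.571,"gripper":0.2},{"tx":0,"ty":0,"tz":0,"rx":0,"ry":0,"rz":1.571,"gripper":0.2},{"tx":0,"ty":0,"tz":0,"rx":0,"ry":0,"rz":1.571,"gripper":0.2},{"tx":0,"ty":0,"tz":0,"rx":0,"ry":0,"rz":1.571,"gripper":0.2},{"tx":0,"ty":0,"tz":0,"rx":0,"ry":0,"rz":1.571,"gripper":0.5}]' 5; python3 -m creep '[{"tx":0,"ty":0,"tz":0,"rx":0,"ry":0,"rz":0,"gripper":0.6},{"tx":0,"ty":0,"tz":0,"rx":0,"ry":0,"rz":0,"gripper":0.6},{"tx":0,"ty":0,"tz":0,"rx":0,"ry":0,"rz":0,"gripper":0.6},{"tx":0,"ty":0,"tz":0,"rx":0,"ry":0,"rz":0,"gripper":0.6},{"tx":0,"ty":0,"tz":0,"rx":0,"ry":0,"rz":0,"gripper":0.6}]' 12;python3 go.py "0.469 0.233 0.1547 21.3" "0.541 -0.2242 0.17 21.3" "0.541 -0.2242 0.105 21.3"
```

```text
t: 3.6
eef_pos: [0.4689, 0.233, 0.0047]
eef_rot: [-0.0, 0.564, 0.826, -0.0]
contact_force: [-0.4, 0.1, 3.8]
gripper_width: 0.05
finger_force: 5.0
t: 5.0
eef_pos: [0.4688, 0.2329, 0.0043]
eef_rot: [0.0, 0.983, 0.184, -0.001]
contact_force: [0.0, 0.1, 0.4]
gripper_width: 0.072
finger_force: 0.0
t: 5.5
eef_pos: [0.4688, 0.2329, 0.0045]
eef_rot: [0.0, 0.983, 0.185, -0.001]
contact_force: [-0.4, -0.1, -1.2]
gripper_width: 0.0495
finger_force: 12.0
t 5.5 [0.4688 0.2329 0.0045] q [ 0.33  0.67  1.98 -0.    0.5   1.53]
[ 0.      0.     -0.1502] [0.0001 0.0011 0.0004]
[-0.0992  0.4521 -0.1654] [0.0001 0.0011 0.0004]
[-0.0991  0.4521 -0.1004] [0.0001 0.0011 0.0004]
```

```bash
python3 -m creep '[{"tx":0,"ty":0,"tz":-0.03,"rx":0,"ry":0.001,"rz":0,"gripper":0.6},{"tx":0,"ty":0,"tz":-0.07,"rx":0,"ry":0.001,"rz":0,"gripper":0.6},{"tx":0,"ty":0,"tz":-0.12,"rx":0,"ry":0.001,"rz":0,"gripper":0.6},{"tx":-0.01,"ty":0.045,"tz":-0.15,"rx":0,"ry":0.001,"rz":0,"gripper":0.6},{"tx":-0.02,"ty":0.09,"tz":-0.15,"rx":0,"ry":0.001,"rz":0,"gripper":0.6},{"tx":-0.099,"ty":0.452,"tz":-0.15,"rx":0,"ry":0.001,"rz":0,"gripper":0.6},{"tx":-0.099,"ty":0.452,"tz":-0.15,"rx":0,"ry":0.001,"rz":0,"gripper":0.6},{"tx":-0.099,"ty":0.452,"tz":-0.15,"rx":0,"ry":0.001,"rz":0,"gripper":0.6},{"tx":-0.099,"ty":0.452,"tz":-0.15,"rx":0,"ry":0.001,"rz":0,"gripper":0.6},{"tx":-0.099,"ty":0.452,"tz":-0.15,"rx":0,"ry":0.001,"rz":0,"gripper":0.6},{"tx":-0.099,"ty":0.452,"tz":-0.15,"rx":0,"ry":0.001,"rz":0,"gripper":0.6},{"tx":-0.099,"ty":0.452,"tz":-0.15,"rx":0,"ry":0.001,"rz":0,"gripper":0.6},{"tx":-0.099,"ty":0.452,"tz":-0.15,"rx":0,"ry":0.001,"rz":0,"gripper":0.6},{"tx":-0.099,"ty":0.452,"tz":-0.15,"rx":0,"ry":0.001,"rz":0,"gripper":0.6},{"tx":-0.099,"ty":0.452,"tz":-0.12,"rx":0,"ry":0.001,"rz":0,"gripper":0.6},{"tx":-0.099,"ty":0.452,"tz":-0.11,"rx":0,"ry":0.001,"rz":0,"gripper":0.6},{"tx":-0.099,"ty":0.452,"tz":-0.11,"rx":0,"ry":0.001,"rz":0,"gripper":0.6},{"tx":-0.099,"ty":0.452,"tz":-0.11,"rx":0,"ry":0.001,"rz":0,"gripper":0.6}]' 12; python3 go.py "0.541 -0.2242 0.105 21.3" ; python3 - <<'E'
from bench import cams
import cv2,numpy as np,pickle
from h import *
t=cams.read_camera("top");s=cams.read_camera("scene");pickle.dump((t,s),open("c1.pkl","wb"))
f=lambda c,x,y:cv2.resize(c["color"][y:y+60,x:x+50],(400,480),interpolation=cv2.INTER_CUBIC)
cv2.imwrite("pics/hover.png",np.hstack([f(t,310,155),f(s,157,125)])[:,:,::-1])
E
```

```text
t: 7.3
eef_pos: [0.5412, -0.2233, 0.1152]
eef_rot: [0.0, 0.983, 0.185, 0.0]
contact_force: [-0.7, -0.1, -1.0]
gripper_width: 0.0492
finger_force: 12.0
t 7.3 [ 0.5412 -0.2233  0.1152] q [-0.5   0.55  1.76 -0.    0.83  0.69]
[-0.0005  0.0008  0.0102] [ 0.0001 -0.      0.0011]
```

View pics/hover.png

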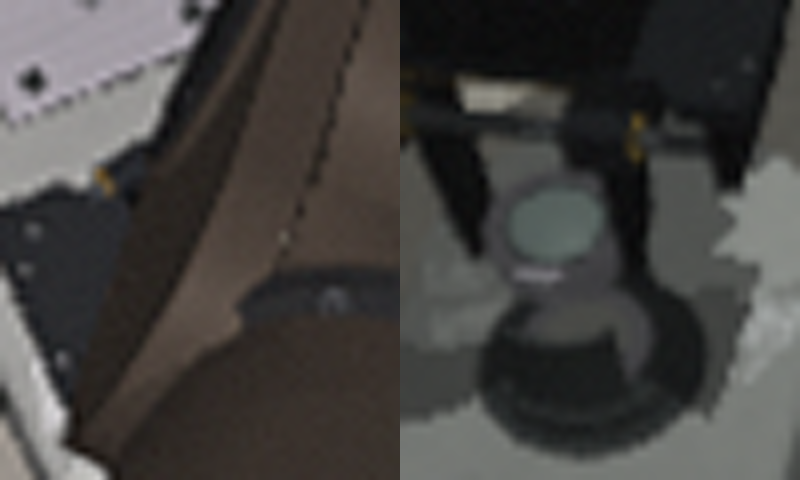

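The scene half shows the lens held level over the bore, dome up, at about (555,230). The top view is blocked by the arm. I'll lower it into the mouth gently.

```bash
python3 -m creep '[{"tx":-0.0005,"ty":0.0008,"tz":0.008,"rx":0,"ry":0,"rz":0.001,"gripper":0.6},{"tx":-0.0005,"ty":0.0008,"tz":0.016,"rx":0,"ry":0,"rz":0.001,"gripper":0.6},{"tx":-0.0005,"ty":0.0008,"tz":0.019,"rx":0,"ry":0,"rz":0.001,"gripper":0.6},{"tx":-0.0005,"ty":0.0008,"tz":0.022,"rx":0,"ry":0,"rz":0.001,"gripper":0.6},{"tx":-0.0005,"ty":0.0008,"tz":0.024,"rx":0,"ry":0,"rz":0.001,"gripper":0.6},{"tx":-0.0005,"ty":0.0008,"tz":0.024,"rx":0,"ry":0,"rz":0.001,"gripper":0.6}]' 12; python3 go.py "0.541 -0.2242 0.065 21.3"
```

```text
t: 8.0
eef_pos: [0.5407, -0.225, 0.0904]
eef_rot: [-0.0, 0.983, 0.184, -0.0]
contact_force: [-0.5, -1.3, -0.2]
gripper_width: 0.0497
finger_force: 12.0
t 8.0 [ 0.5407 -0.225   0.0904] q [-0.51  0.59  1.78 -0.    0.78  0.69]
[ 0.0006 -0.0006  0.0254] [-0.0002  0.0003 -0.001 ]
```

```bash
python3 -m creep '[{"tx":0.0003,"ty":-0.0006,"tz":0.006,"rx":0,"ry":0,"rz":0,"gripper":0.6},{"tx":0.0003,"ty":-0.0006,"tz":0.012,"rx":0,"ry":0,"rz":0,"gripper":0.6},{"tx":0.0003,"ty":-0.0006,"tz":0.018,"rx":0,"ry":0,"rz":0,"gripper":0.6},{"tx":0.0003,"ty":-0.0006,"tz":0.023,"rx":0,"ry":0,"rz":0,"gripper":0.6},{"tx":0.0003,"ty":-0.0006,"tz":0.025,"rx":0,"ry":0,"rz":0,"gripper":0.6},{"tx":0.0003,"ty":-0.0006,"tz":0.025,"rx":0,"ry":0,"rz":0,"gripper":0.6}]' 12; python3 -m creep '[{"tx":0,"ty":0,"tz":0.001,"rx":0,"ry":0,"rz":0,"gripper":0.6},{"tx":0,"ty":0,"tz":0.002,"rx":0,"ry":0,"rz":0,"gripper":0.6},{"tx":0,"ty":0,"tz":0.002,"rx":0,"ry":0,"rz":0,"gripper":0.6}]' 12; python3 go.py "0.541 -0.2242 0.0625 21.3"
```

```text
t: 8.6
eef_pos: [0.5407, -0.2243, 0.0653]
eef_rot: [-0.0, 0.983, 0.184, -0.0]
contact_force: [0.5, -0.2, -1.1]
gripper_width: 0.0496
finger_force: 12.0
t: 8.9
eef_pos: [0.5408, -0.2244, 0.0637]
eef_rot: [0.0, 0.983, 0.184, 0.0]
contact_force: [-0.3, 0.5, -0.6]
gripper_width: 0.0496
finger_force: 12.0
t 8.9 [ 0.5408 -0.2244  0.0637] q [-0.51  0.62  1.8  -0.    0.72  0.69]
[ 0.0002 -0.0001  0.0012] [ 0.0002 -0.0001 -0.001 ]
```

```bash
python3 -m creep '[{"tx":0,"ty":0,"tz":0.0006,"rx":0,"ry":0,"rz":0,"gripper":0.6},{"tx":0,"ty":0,"tz":0.0012,"rx":0,"ry":0,"rz":0,"gripper":0.6},{"tx":0,"ty":0,"tz":0.0016,"rx":0,"ry":0,"rz":0,"gripper":0.6},{"tx":0,"ty":0,"tz":0.0016,"rx":0,"ry":0,"rz":0,"gripper":0.6}]' 12
```

```text
t: 9.3
eef_pos: [0.5409, -0.2244, 0.0624]
eef_rot: [0.0, 0.983, 0.184, 0.0]
contact_force: [-1.3, 0.8, 5.0]
gripper_width: 0.0496
finger_force: 12.0
```

```bash
python3 -m creep '[{"tx":0,"ty":0,"tz":-0.0003,"rx":0,"ry":0,"rz":0,"gripper":0.3},{"tx":0,"ty":0,"tz":-0.0003,"rx":0,"ry":0,"rz":0,"gripper":0.2},{"tx":0,"ty":0,"tz":-0.0003,"rx":0,"ry":0,"rz":0,"gripper":0.2},{"tx":0,"ty":0,"tz":-0.0003,"rx":0,"ry":0,"rz":0,"gripper":0.2},{"tx":0,"ty":0,"tz":-0.01,"rx":0,"ry":0,"rz":0,"gripper":0.2},{"tx":0,"ty":0,"tz":-0.05,"rx":0,"ry":0,"rz":0,"gripper":0.1},{"tx":0,"ty":0,"tz":-0.09,"rx":0,"ry":0,"rz":0,"gripper":0.1}]' 12; python3 go.py "0.602 0.158 0.12 111.3" "0.602 0.158 0.04 111.3" "0.602 0.158 0.0045 111.3"
```

```text
t: 10.0
eef_pos: [0.5405, -0.2241, 0.1531]
eef_rot: [-0.001, 0.983, 0.184, -0.001]
contact_force: [0.5, -0.2, -0.5]
gripper_width: 0.0841
finger_force: 0.0
t 10.0 [ 0.5405 -0.2241  0.1531] q [-0.51  0.5   1.73 -0.    0.91  0.69]
[ 0.1959 -0.3338  0.0333] [-1.9000e-03 -1.0000e-04 -1.5718e+00]
[ 0.196  -0.3337  0.1133] [-1.9000e-03 -1.0000e-04 -1.5718e+00]
[ 0.196  -0.3337  0.1488] [-1.9000e-03 -1.0000e-04 -1.5718e+00]
```

```bash
python3 -m creep '[{"tx":0.196,"ty":-0.334,"tz":0.02,"rx":0,"ry":0,"rz":-1.571,"gripper":0.1},{"tx":0.196,"ty":-0.334,"tz":0.02,"rx":0,"ry":0,"rz":-1.571,"gripper":0.1},{"tx":0.196,"ty":-0.334,"tz":0.02,"rx":0,"ry":0,"rz":-1.571,"gripper":0.1},{"tx":0.196,"ty":-0.334,"tz":0.02,"rx":0,"ry":0,"rz":-1.571,"gripper":0.1},{"tx":0.196,"ty":-0.334,"tz":0.02,"rx":0,"ry":0,"rz":-1.571,"gripper":0.1},{"tx":0.196,"ty":-0.334,"tz":0.02,"rx":0,"ry":0,"rz":-1.571,"gripper":0.1},{"tx":0.196,"ty":-0.334,"tz":0.02,"rx":0,"ry":0,"rz":-1.571,"gripper":0.1},{"tx":0.196,"ty":-0.334,"tz":0.02,"rx":0,"ry":0,"rz":-1.571,"gripper":0.1},{"tx":0.196,"ty":-0.334,"tz":0.02,"rx":0,"ry":0,"rz":-1.571,"gripper":0.1},{"tx":0.196,"ty":-0.334,"tz":0.05,"rx":0,"ry":0,"rz":-1.571,"gripper":0.1},{"tx":0.196,"ty":-0.334,"tz":0.09,"rx":0,"ry":0,"rz":-1.571,"gripper":0.1},{"tx":0.196,"ty":-0.334,"tz":0.113,"rx":0,"ry":0,"rz":-1.571,"gripper":0.1},{"tx":0.196,"ty":-0.334,"tz":0.113,"rx":0,"ry":0,"rz":-1.571,"gripper":0.1},{"tx":0.196,"ty":-0.334,"tz":0.113,"rx":0,"ry":0,"rz":-1.571,"gripper":0.1}]' 5; python3 go.py "0.602 0.158 0.0045 111.3"
```

```text
t: 11.4
eef_pos: [0.6029, 0.158, 0.0399]
eef_rot: [0.0, 0.565, 0.825, 0.0]
contact_force: [-0.5, 0.1, -0.4]
gripper_width: 0.0856
finger_force: 0.0
t 11.4 [0.6029 0.158  0.0399] q [ 0.15  0.7   1.71 -0.    0.73 -0.22]
[ 0.0003 -0.0008  0.0354] [ 0.0003  0.0002 -0.001 ]
```

Now the two squeezes on the spacer.

```bash
python3 -m creep '[{"tx":0,"ty":-0.0006,"tz":0.02,"rx":0,"ry":0,"rz":0,"gripper":0.1},{"tx":0,"ty":-0.0006,"tz":0.0353,"rx":0,"ry":0,"rz":0,"gripper":0.1},{"tx":0,"ty":-0.0006,"tz":0.0353,"rx":0,"ry":0,"rz":0,"gripper":0.3},{"tx":0,"ty":-0.0006,"tz":0.0353,"rx":0,"ry":0,"rz":0,"gripper":0.6},{"tx":0,"ty":-0.0006,"tz":0.0353,"rx":0,"ry":0,"rz":0,"gripper":0.6},{"tx":0,"ty":-0.0006,"tz":0.0353,"rx":0,"ry":0,"rz":0,"gripper":0.6},{"tx":0,"ty":-0.0006,"tz":0.0353,"rx":0,"ry":0,"rz":0,"gripper":0.6},{"tx":0,"ty":-0.0006,"tz":0.0353,"rx":0,"ry":0,"rz":0,"gripper":0.6},{"tx":0,"ty":-0.0006,"tz":0.0353,"rx":0,"ry":0,"rz":0,"gripper":0.6}]' 4;  python3 -m creep '[{"tx":0,"ty":0,"tz":0,"rx":0,"ry":0,"rz":0,"gripper":0.2},{"tx":0,"ty":0,"tz":0,"rx":0,"ry":0,"rz":0,"gripper":0.2},{"tx":0,"ty":0,"tz":0,"rx":0,"ry":0,"rz":1.571,"gripper":0.2},{"tx":0,"ty":0,"tz":0,"rx":0,"ry":0,"rz":1.571,"gripper":0.2},{"tx":0,"ty":0,"tz":0,"rx":0,"ry":0,"rz":1.571,"gripper":0.2},{"tx":0,"ty":0,"tz":0,"rx":0,"ry":0,"rz":1.571,"gripper":0.2},{"tx":0,"ty":0,"tz":0,"rx":0,"ry":0,"rz":1.571,"gripper":0.2},{"tx":0,"ty":0,"tz":0,"rx":0,"ry":0,"rz":1.571,"gripper":0.2},{"tx":0,"ty":0,"tz":0,"rx":0,"ry":0,"rz":1.571,"gripper":0.2},{"tx":0,"ty":0,"tz":0,"rx":0,"ry":0,"rz":1.571,"gripper":0.2},{"tx":0,"ty":0,"tz":0,"rx":0,"ry":0,"rz":1.571,"gripper":0.2},{"tx":0,"ty":0,"tz":0,"rx":0,"ry":0,"rz":1.571,"gripper":0.2},{"tx":0,"ty":0,"tz":0,"rx":0,"ry":0,"rz":1.571,"gripper":0.2},{"tx":0,"ty":0,"tz":0,"rx":0,"ry":0,"rz":1.571,"gripper":0.5}]' 4; python3 -m creep '[{"tx":0,"ty":0,"tz":0,"rx":0,"ry":0,"rz":0,"gripper":0.6},{"tx":0,"ty":0,"tz":0,"rx":0,"ry":0,"rz":0,"gripper":0.6},{"tx":0,"ty":0,"tz":0,"rx":0,"ry":0,"rz":0,"gripper":0.6},{"tx":0,"ty":0,"tz":0,"rx":0,"ry":0,"rz":0,"gripper":0.6},{"tx":0,"ty":0,"tz":0,"rx":0,"ry":0,"rz":0,"gripper":0.6}]' 12;python3 go.py "0.541 -0.2242 0.17 21.3" "0.541 -0.2242 0.11 21.3"
```

```text
t: 12.3
eef_pos: [0.602, 0.1578, 0.0039]
eef_rot: [0.0, 0.565, 0.825, 0.0]
contact_force: [-0.7, -0.5, 2.7]
gripper_width: 0.0506
finger_force: 4.0
t: 13.7
eef_pos: [0.6018, 0.1577, 0.0036]
eef_rot: [0.0, 0.983, 0.184, -0.0]
contact_force: [0.2, 0.5, 0.1]
gripper_width: 0.0723
finger_force: 0.0
t: 14.2
eef_pos: [0.6019, 0.1577, 0.0037]
eef_rot: [0.0, 0.983, 0.185, -0.0]
contact_force: [0.6, 0.6, -0.2]
gripper_width: 0.0495
finger_force: 12.0
t 14.2 [0.6019 0.1577 0.0037] q [ 0.15  0.75  1.73 -0.    0.66  1.35]
[-0.1953  0.3339 -0.1663] [ 0.0001  0.0001 -0.0006]
[-0.1953  0.3339 -0.1063] [ 0.0001  0.0001 -0.0006]
```

```bash
python3 -m creep '[{"tx":0,"ty":0,"tz":-0.03,"rx":0,"ry":0,"rz":0,"gripper":0.6},{"tx":0,"ty":0,"tz":-0.07,"rx":0,"ry":0,"rz":0,"gripper":0.6},{"tx":0,"ty":0,"tz":-0.12,"rx":0,"ry":0,"rz":0,"gripper":0.6},{"tx":-0.0225,"ty":0.0385,"tz":-0.15,"rx":0,"ry":0,"rz":0,"gripper":0.6},{"tx":-0.195,"ty":0.334,"tz":-0.15,"rx":0,"ry":0,"rz":0,"gripper":0.6},{"tx":-0.195,"ty":0.334,"tz":-0.15,"rx":0,"ry":0,"rz":0,"gripper":0.6},{"tx":-0.195,"ty":0.334,"tz":-0.15,"rx":0,"ry":0,"rz":0,"gripper":0.6},{"tx":-0.195,"ty":0.334,"tz":-0.15,"rx":0,"ry":0,"rz":0,"gripper":0.6},{"tx":-0.195,"ty":0.334,"tz":-0.15,"rx":0,"ry":0,"rz":0,"gripper":0.6},{"tx":-0.195,"ty":0.334,"tz":-0.15,"rx":0,"ry":0,"rz":0,"gripper":0.6},{"tx":-0.195,"ty":0.334,"tz":-0.15,"rx":0,"ry":0,"rz":0,"gripper":0.6},{"tx":-0.195,"ty":0.334,"tz":-0.15,"rx":0,"ry":0,"rz":0,"gripper":0.6},{"tx":-0.195,"ty":0.334,"tz":-0.125,"rx":0,"ry":0,"rz":0,"gripper":0.6},{"tx":-0.195,"ty":0.334,"tz":-0.106,"rx":0,"ry":0,"rz":0,"gripper":0.6},{"tx":-0.195,"ty":0.334,"tz":-0.106,"rx":0,"ry":0,"rz":0,"gripper":0.6},{"tx":-0.195,"ty":0.334,"tz":-0.106,"rx":0,"ry":0,"rz":0,"gripper":0.6}]' 12; python3 go.py "0.541 -0.2242 0.09 21.3" "0.541 -0.2242 0.0757 21.3"
```

```text
t: 15.8
eef_pos: [0.5414, -0.2238, 0.11]
eef_rot: [-0.0, 0.983, 0.185, -0.0]
contact_force: [-0.9, -0.1, -0.5]
gripper_width: 0.0497
finger_force: 12.0
t 15.8 [ 0.5414 -0.2238  0.11  ] q [-0.5   0.56  1.76 -0.    0.82  0.69]
[-0.0005  0.0002  0.02  ] [-0.0002  0.0002 -0.0004]
[-0.0005  0.0003  0.0343] [-0.0002  0.0002 -0.0004]
```

```bash
python3 -m creep '[{"tx":-0.0005,"ty":0.0002,"tz":0.008,"rx":0,"ry":0,"rz":0,"gripper":0.6},{"tx":-0.0005,"ty":0.0002,"tz":0.013,"rx":0,"ry":0,"rz":0,"gripper":0.6},{"tx":-0.0005,"ty":0.0002,"tz":0.016,"rx":0,"ry":0,"rz":0,"gripper":0.6},{"tx":-0.0005,"ty":0.0002,"tz":0.02,"rx":0,"ry":0,"rz":0,"gripper":0.6},{"tx":-0.0005,"ty":0.0002,"tz":0.02,"rx":0,"ry":0,"rz":0,"gripper":0.6}]' 12;  python3 -m creep '[{"tx":0,"ty":0,"tz":0.005,"rx":0,"ry":0,"rz":0,"gripper":0.6},{"tx":0,"ty":0,"tz":0.01,"rx":0,"ry":0,"rz":0,"gripper":0.6},{"tx":0,"ty":0,"tz":0.013,"rx":0,"ry":0,"rz":0,"gripper":0.6},{"tx":0,"ty":0,"tz":0.014,"rx":0,"ry":0,"rz":0,"gripper":0.6},{"tx":0,"ty":0,"tz":0.014,"rx":0,"ry":0,"rz":0,"gripper":0.6}]' 12; python3 go.py "0.541 -0.2242 0.0737 21.3"
```

```text
t: 16.3
eef_pos: [0.5406, -0.2245, 0.0893]
eef_rot: [-0.0, 0.983, 0.184, -0.0]
contact_force: [-0.4, -0.2, -0.3]
gripper_width: 0.0489
finger_force: 12.0
t: 16.8
eef_pos: [0.5407, -0.2245, 0.0755]
eef_rot: [-0.0, 0.983, 0.184, -0.0]
contact_force: [0.4, -0.2, 0.1]
gripper_width: 0.0496
finger_force: 12.0
t 16.8 [ 0.5407 -0.2245  0.0755] q [-0.51  0.61  1.79 -0.    0.75  0.69]
[ 0.0004 -0.0002  0.0018] [-0.0002  0.0002 -0.001 ]
```

```bash
python3 -m creep '[{"tx":0.0002,"ty":0,"tz":0.0008,"rx":0,"ry":0,"rz":0,"gripper":0.6},{"tx":0.0002,"ty":0,"tz":0.0015,"rx":0,"ry":0,"rz":0,"gripper":0.6},{"tx":0.0002,"ty":0,"tz":0.0021,"rx":0,"ry":0,"rz":0,"gripper":0.6},{"tx":0.0002,"ty":0,"tz":0.0021,"rx":0,"ry":0,"rz":0,"gripper":0.6}]' 12
```

```text
t: 17.2
eef_pos: [0.541, -0.2245, 0.0737]
eef_rot: [0.0, 0.983, 0.184, 0.0]
contact_force: [0.0, 0.1, -0.1]
gripper_width: 0.0495
finger_force: 12.0
```

```bash
python3 -m creep '[{"tx":0,"ty":0,"tz":0.0005,"rx":0,"ry":0,"rz":0,"gripper":0.6},{"tx":0,"ty":0,"tz":0.0005,"rx":0,"ry":0,"rz":0,"gripper":0.6}]' 12; python3 -m creep '[{"tx":0,"ty":0,"tz":0.0004,"rx":0,"ry":0,"rz":0,"gripper":0.6},{"tx":0,"ty":0,"tz":0.0004,"rx":0,"ry":0,"rz":0,"gripper":0.6}]' 12
```

```text
t: 17.4
eef_pos: [0.541, -0.2245, 0.0736]
eef_rot: [0.0, 0.983, 0.184, 0.0]
contact_force: [-2.2, 0.9, 4.8]
gripper_width: 0.0494
finger_force: 12.0
t: 17.6
eef_pos: [0.541, -0.2245, 0.0735]
eef_rot: [0.0, 0.983, 0.184, 0.0]
contact_force: [-1.8, 1.2, 8.6]
gripper_width: 0.0493
finger_force: 12.0
```

Contact, at the expected depth. Release and go to the diffuser.

```bash
python3 -m creep '[{"tx":0,"ty":0,"tz":-0.0005,"rx":0,"ry":0,"rz":0,"gripper":0.3},{"tx":0,"ty":0,"tz":-0.0005,"rx":0,"ry":0,"rz":0,"gripper":0.2},{"tx":0,"ty":0,"tz":-0.0005,"rx":0,"ry":0,"rz":0,"gripper":0.2},{"tx":0,"ty":0,"tz":-0.0005,"rx":0,"ry":0,"rz":0,"gripper":0.2},{"tx":0,"ty":0,"tz":-0.01,"rx":0,"ry":0,"rz":0,"gripper":0.2},{"tx":0,"ty":0,"tz":-0.04,"rx":0,"ry":0,"rz":0,"gripper":0.1},{"tx":0,"ty":0,"tz":-0.08,"rx":0,"ry":0,"rz":0,"gripper":0.1}]' 12; python3 go.py "0.468 0.1015 0.12 111.3" "0.468 0.1015 0.04 111.3"
```

```text
t: 18.3
eef_pos: [0.5403, -0.2241, 0.1529]
eef_rot: [-0.001, 0.983, 0.184, -0.001]
contact_force: [0.1, 0.2, 0.4]
gripper_width: 0.0838
finger_force: 0.0
t 18.3 [ 0.5403 -0.2241  0.1529] q [-0.51  0.5   1.73 -0.    0.91  0.69]
[ 0.0507 -0.3296  0.0335] [-3.5000e-03 -2.0000e-04 -1.5718e+00]
[ 0.0508 -0.3294  0.1135] [-3.5000e-03 -2.0000e-04 -1.5718e+00]
```

```bash
python3 -m creep '[{"tx":0.051,"ty":-0.33,"tz":0.02,"rx":0,"ry":0,"rz":-1.571,"gripper":0.1},{"tx":0.051,"ty":-0.33,"tz":0.02,"rx":0,"ry":0,"rz":-1.571,"gripper":0.1},{"tx":0.051,"ty":-0.33,"tz":0.02,"rx":0,"ry":0,"rz":-1.571,"gripper":0.1},{"tx":0.051,"ty":-0.33,"tz":0.02,"rx":0,"ry":0,"rz":-1.571,"gripper":0.1},{"tx":0.051,"ty":-0.33,"tz":0.02,"rx":0,"ry":0,"rz":-1.571,"gripper":0.1},{"tx":0.051,"ty":-0.33,"tz":0.02,"rx":0,"ry":0,"rz":-1.571,"gripper":0.1},{"tx":0.051,"ty":-0.33,"tz":0.02,"rx":0,"ry":0,"rz":-1.571,"gripper":0.1},{"tx":0.051,"ty":-0.33,"tz":0.02,"rx":0,"ry":0,"rz":-1.571,"gripper":0.1},{"tx":0.051,"ty":-0.33,"tz":0.02,"rx":0,"ry":0,"rz":-1.571,"gripper":0.1},{"tx":0.051,"ty":-0.33,"tz":0.05,"rx":0,"ry":0,"rz":-1.571,"gripper":0.1},{"tx":0.051,"ty":-0.33,"tz":0.09,"rx":0,"ry":0,"rz":-1.571,"gripper":0.1},{"tx":0.051,"ty":-0.33,"tz":0.113,"rx":0,"ry":0,"rz":-1.571,"gripper":0.1},{"tx":0.051,"ty":-0.33,"tz":0.113,"rx":0,"ry":0,"rz":-1.571,"gripper":0.1},{"tx":0.051,"ty":-0.33,"tz":0.113,"rx":0,"ry":0,"rz":-1.571,"gripper":0.1}]' 5; python3 go.py "0.468 0.1015 0.0045 111.3"
python3 - <<'E'
from bench import cams
import cv2,numpy as np
s=cams.read_camera("scene")
f=lambda c,x,y:cv2.resize(c["color"][y:y+60,x:x+50],(400,480),interpolation=cv2.INTER_CUBIC)
cv2.imwrite("pics/two.png",np.hstack([f(s,265,170),f(s,157,135)])[:,:,::-1])
E
```

```text
t: 19.7
eef_pos: [0.4692, 0.1016, 0.0404]
eef_rot: [-0.0, 0.565, 0.825, -0.0]
contact_force: [0.5, -0.0, -0.0]
gripper_width: 0.0859
finger_force: 0.0
t 19.7 [0.4692 0.1016 0.0404] q [ 0.08  0.56  2.07 -0.    0.51 -0.29]
[ 0.0004 -0.0012  0.0359] [-0.0002  0.0001 -0.001 ]
```

View pics/two.png

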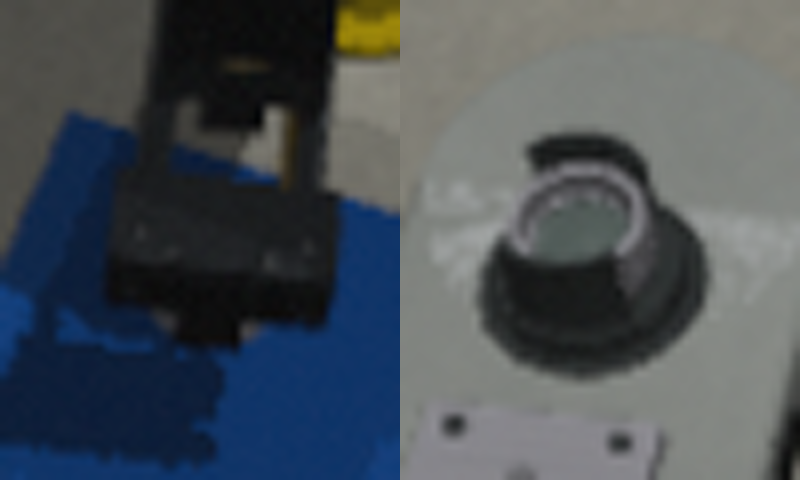

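The right half shows the spacer lying flat around the lens at (580,215). The gripper is over the diffuser, so I'll squeeze that twice as well.

```bash
python3 -m creep '[{"tx":0,"ty":-0.001,"tz":0.02,"rx":0,"ry":0,"rz":0,"gripper":0.1},{"tx":0,"ty":-0.001,"tz":0.036,"rx":0,"ry":0,"rz":0,"gripper":0.1},{"tx":0,"ty":-0.001,"tz":0.036,"rx":0,"ry":0,"rz":0,"gripper":0.3},{"tx":0,"ty":-0.001,"tz":0.036,"rx":0,"ry":0,"rz":0,"gripper":0.6},{"tx":0,"ty":-0.001,"tz":0.036,"rx":0,"ry":0,"rz":0,"gripper":0.6},{"tx":0,"ty":-0.001,"tz":0.036,"rx":0,"ry":0,"rz":0,"gripper":0.6},{"tx":0,"ty":-0.001,"tz":0.036,"rx":0,"ry":0,"rz":0,"gripper":0.6},{"tx":0,"ty":-0.001,"tz":0.036,"rx":0,"ry":0,"rz":0,"gripper":0.6},{"tx":0,"ty":-0.001,"tz":0.036,"rx":0,"ry":0,"rz":0,"gripper":0.6}]' 4;  python3 -m creep '[{"tx":0,"ty":0,"tz":0,"rx":0,"ry":0,"rz":0,"gripper":0.2},{"tx":0,"ty":0,"tz":0,"rx":0,"ry":0,"rz":0,"gripper":0.2},{"tx":0,"ty":0,"tz":0,"rx":0,"ry":0,"rz":1.571,"gripper":0.2},{"tx":0,"ty":0,"tz":0,"rx":0,"ry":0,"rz":1.571,"gripper":0.2},{"tx":0,"ty":0,"tz":0,"rx":0,"ry":0,"rz":1.571,"gripper":0.2},{"tx":0,"ty":0,"tz":0,"rx":0,"ry":0,"rz":1.571,"gripper":0.2},{"tx":0,"ty":0,"tz":0,"rx":0,"ry":0,"rz":1.571,"gripper":0.2},{"tx":0,"ty":0,"tz":0,"rx":0,"ry":0,"rz":1.571,"gripper":0.2},{"tx":0,"ty":0,"tz":0,"rx":0,"ry":0,"rz":1.571,"gripper":0.2},{"tx":0,"ty":0,"tz":0,"rx":0,"ry":0,"rz":1.571,"gripper":0.2},{"tx":0,"ty":0,"tz":0,"rx":0,"ry":0,"rz":1.571,"gripper":0.2},{"tx":0,"ty":0,"tz":0,"rx":0,"ry":0,"rz":1.571,"gripper":0.2},{"tx":0,"ty":0,"tz":0,"rx":0,"ry":0,"rz":1.571,"gripper":0.2},{"tx":0,"ty":0,"tz":0,"rx":0,"ry":0,"rz":1.571,"gripper":0.5}]' 4; python3 -m creep '[{"tx":0,"ty":0,"tz":0,"rx":0,"ry":0,"rz":0,"gripper":0.6},{"tx":0,"ty":0,"tz":0,"rx":0,"ry":0,"rz":0,"gripper":0.6},{"tx":0,"ty":0,"tz":0,"rx":0,"ry":0,"rz":0,"gripper":0.6},{"tx":0,"ty":0,"tz":0,"rx":0,"ry":0,"rz":0,"gripper":0.6},{"tx":0,"ty":0,"tz":0,"rx":0,"ry":0,"rz":0,"gripper":0.6}]' 12;python3 go.py "0.541 -0.2242 0.17 21.3" "0.541 -0.2242 0.11 21.3"
```

```text
t: 20.65
eef_pos: [0.4683, 0.1012, 0.0041]
eef_rot: [0.0, 0.565, 0.825, 0.0]
contact_force: [-0.8, 0.2, 6.2]
gripper_width: 0.0502
finger_force: 4.0
t: 22.05
eef_pos: [0.4679, 0.1012, 0.0036]
eef_rot: [0.0, 0.983, 0.184, -0.0]
contact_force: [-0.2, -0.1, -0.2]
gripper_width: 0.0725
finger_force: 0.0
t: 22.55
eef_pos: [0.468, 0.1012, 0.0037]
eef_rot: [0.0, 0.983, 0.185, -0.0]
contact_force: [0.5, -0.3, -0.1]
gripper_width: 0.0498
finger_force: 12.0
t 22.55 [0.468  0.1012 0.0037] q [ 0.07  0.64  2.09 -0.    0.41  1.27]
[-0.05    0.3297 -0.1663] [ 0.0001  0.0001 -0.0006]
[-0.05    0.3297 -0.1063] [ 0.0001  0.0001 -0.0006]
```

```bash
python3 -m creep '[{"tx":0,"ty":0,"tz":-0.03,"rx":0,"ry":0,"rz":0,"gripper":0.6},{"tx":0,"ty":0,"tz":-0.07,"rx":0,"ry":0,"rz":0,"gripper":0.6},{"tx":0,"ty":0,"tz":-0.12,"rx":0,"ry":0,"rz":0,"gripper":0.6},{"tx":-0.007,"ty":0.043,"tz":-0.15,"rx":0,"ry":0,"rz":0,"gripper":0.6},{"tx":-0.05,"ty":0.3297,"tz":-0.15,"rx":0,"ry":0,"rz":0,"gripper":0.6},{"tx":-0.05,"ty":0.3297,"tz":-0.15,"rx":0,"ry":0,"rz":0,"gripper":0.6},{"tx":-0.05,"ty":0.3297,"tz":-0.15,"rx":0,"ry":0,"rz":0,"gripper":0.6},{"tx":-0.05,"ty":0.3297,"tz":-0.15,"rx":0,"ry":0,"rz":0,"gripper":0.6},{"tx":-0.05,"ty":0.3297,"tz":-0.15,"rx":0,"ry":0,"rz":0,"gripper":0.6},{"tx":-0.05,"ty":0.3297,"tz":-0.15,"rx":0,"ry":0,"rz":0,"gripper":0.6},{"tx":-0.05,"ty":0.3297,"tz":-0.15,"rx":0,"ry":0,"rz":0,"gripper":0.6},{"tx":-0.05,"ty":0.3297,"tz":-0.15,"rx":0,"ry":0,"rz":0,"gripper":0.6},{"tx":-0.05,"ty":0.3297,"tz":-0.125,"rx":0,"ry":0,"rz":0,"gripper":0.6},{"tx":-0.05,"ty":0.3297,"tz":-0.106,"rx":0,"ry":0,"rz":0,"gripper":0.6},{"tx":-0.05,"ty":0.3297,"tz":-0.106,"rx":0,"ry":0,"rz":0,"gripper":0.6},{"tx":-0.05,"ty":0.3297,"tz":-0.106,"rx":0,"ry":0,"rz":0,"gripper":0.6}]' 12; python3 go.py "0.541 -0.2242 0.088 21.3"
```

```text
t: 24.15
eef_pos: [0.5409, -0.2232, 0.1102]
eef_rot: [-0.0, 0.983, 0.185, -0.0]
contact_force: [0.2, 0.1, -1.1]
gripper_width: 0.0494
finger_force: 12.0
t 24.15 [ 0.5409 -0.2232  0.1102] q [-0.5   0.56  1.76 -0.    0.82  0.69]
[-0.0003  0.0009  0.0222] [-0.0003  0.0003  0.0002]
```

```bash
python3 -m creep '[{"tx":-0.0003,"ty":0.0006,"tz":0.008,"rx":0,"ry":0,"rz":0,"gripper":0.6},{"tx":-0.0003,"ty":0.0006,"tz":0.013,"rx":0,"ry":0,"rz":0,"gripper":0.6},{"tx":-0.0003,"ty":0.0006,"tz":0.017,"rx":0,"ry":0,"rz":0,"gripper":0.6},{"tx":-0.0003,"ty":0.0006,"tz":0.02,"rx":0,"ry":0,"rz":0,"gripper":0.6},{"tx":-0.0003,"ty":0.0006,"tz":0.0222,"rx":0,"ry":0,"rz":0,"gripper":0.6},{"tx":-0.0003,"ty":0.0006,"tz":0.0222,"rx":0,"ry":0,"rz":0,"gripper":0.6}]' 12;  python3 go.py "0.541 -0.2242 0.0857 21.3"
```

```text
t: 24.75
eef_pos: [0.5407, -0.2249, 0.0873]
eef_rot: [-0.0, 0.983, 0.184, -0.0]
contact_force: [-0.3, 0.5, 0.1]
gripper_width: 0.0495
finger_force: 12.0
t 24.75 [ 0.5407 -0.2249  0.0873] q [-0.51  0.59  1.78 -0.    0.77  0.69]
[ 0.0005 -0.0005  0.0016] [-0.0002  0.0003 -0.001 ]
```

```bash
python3 -m creep '[{"tx":0.0003,"ty":-0.0005,"tz":0.0008,"rx":0,"ry":0,"rz":0,"gripper":0.6},{"tx":0.0003,"ty":-0.0005,"tz":0.0014,"rx":0,"ry":0,"rz":0,"gripper":0.6},{"tx":0.0003,"ty":-0.0005,"tz":0.0018,"rx":0,"ry":0,"rz":0,"gripper":0.6},{"tx":0.0003,"ty":-0.0005,"tz":0.0018,"rx":0,"ry":0,"rz":0,"gripper":0.6}]' 12; python3 -m creep '[{"tx":0,"ty":0,"tz":0.0004,"rx":0,"ry":0,"rz":0,"gripper":0.6},{"tx":0,"ty":0,"tz":0.0004,"rx":0,"ry":0,"rz":0,"gripper":0.6}]' 12
```

```text
t: 25.15
eef_pos: [0.5409, -0.2243, 0.0858]
eef_rot: [0.0, 0.983, 0.184, 0.0]
contact_force: [0.3, -0.7, -0.4]
gripper_width: 0.0497
finger_force: 12.0
t: 25.35
eef_pos: [0.5409, -0.2243, 0.0857]
eef_rot: [0.0, 0.983, 0.184, 0.0]
contact_force: [-1.4, -0.4, 4.3]
gripper_width: 0.0495
finger_force: 12.0
```

Contact at the expected height. I'll press slightly, release, and move clear.

```bash
python3 -m creep '[{"tx":0,"ty":0,"tz":0.0003,"rx":0,"ry":0,"rz":0,"gripper":0.6},{"tx":0,"ty":0,"tz":0.0003,"rx":0,"ry":0,"rz":0,"gripper":0.6},{"tx":0,"ty":0,"tz":0,"rx":0,"ry":0,"rz":0,"gripper":0.3},{"tx":0,"ty":0,"tz":0,"rx":0,"ry":0,"rz":0,"gripper":0.2},{"tx":0,"ty":0,"tz":0,"rx":0,"ry":0,"rz":0,"gripper":0.2},{"tx":0,"ty":0,"tz":0,"rx":0,"ry":0,"rz":0,"gripper":0.2},{"tx":0,"ty":0,"tz":-0.01,"rx":0,"ry":0,"rz":0,"gripper":0.2},{"tx":0,"ty":0,"tz":-0.05,"rx":0,"ry":0,"rz":0,"gripper":0.1},{"tx":0,"ty":0,"tz":-0.1,"rx":0,"ry":0,"rz":0,"gripper":0.1},{"tx":0,"ty":-0.04,"tz":-0.12,"rx":0,"ry":0,"rz":0,"gripper":0.1},{"tx":0,"ty":-0.2,"tz":-0.12,"rx":0,"ry":0,"rz":0,"gripper":0.1},{"tx":0,"ty":-0.2,"tz":-0.12,"rx":0,"ry":0,"rz":0,"gripper":0.1},{"tx":0,"ty":-0.2,"tz":-0.12,"rx":0,"ry":0,"rz":0,"gripper":0.1},{"tx":0,"ty":-0.2,"tz":-0.12,"rx":0,"ry":0,"rz":0,"gripper":0.1},{"tx":0,"ty":-0.2,"tz":-0.12,"rx":0,"ry":0,"rz":0,"gripper":0.1},{"tx":0,"ty":-0.2,"tz":-0.12,"rx":0,"ry":0,"rz":0,"gripper":0.1}]' 12
python3 - <<'E'
from bench import cams
import cv2,numpy as np
s=cams.read_camera("scene");t=cams.read_camera("top")
f=lambda c,x,y:cv2.resize(c["color"][y:y+60,x:x+50],(400,480),interpolation=cv2.INTER_CUBIC)
cv2.imwrite("pics/three.png",np.hstack([f(t,310,155),f(s,157,135)])[:,:,::-1])
E
```

```text
t: 26.95
eef_pos: [0.4692, -0.0386, 0.2058]
eef_rot: [0.0, 0.983, 0.184, 0.001]
contact_force: [0.2, 0.0, 0.3]
gripper_width: 0.0858
finger_force: 0.0
```

View pics/three.png

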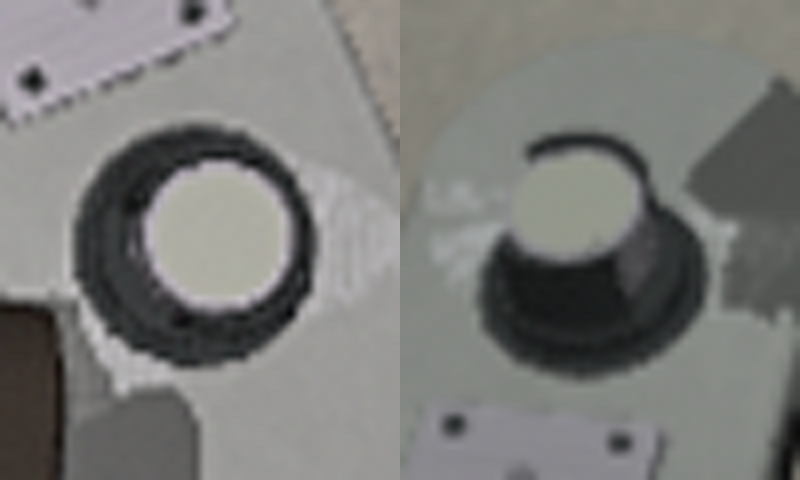

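Both views show the diffuser flat and centred just below the rim, at (220,235) in the top half and (578,205) in the scene half. Handing in.

```bash
python3 -c "
from bench import hand_in
print(hand_in())"
```

```text
the job is handed in; nothing more can be done
None
```

The lens (dome up), spacer and diffuser went into the collar in that order, each lowered until it touched at the expected height before release, and the job was handed in at about 27 s; the pictures show the spacer, then the diffuser, lying flat, and the arm never went near the eyepiece, screwdriver or phone.

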